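# Gather the napkin rings on the skewer

## Task

Take the wooden-handled skewer out of its dock, thread it through both napkin rings standing in the rack, and lift the two rings off together on it. Then lay the loaded skewer across the two forks of the stand, so that both rings hang on the shaft between the forks, and let go. The skewer can be taken by its handle only after it has been put down elsewhere, for instance in the empty stand; leave the garlic, cup, lemon and teaspoon where they are.

Things in the scene. Friction and masses are not known exactly. Their poses are not given: they have to be found in the camera images.
- skewer: The skewer, loose, 85 g, 200 mm long: square dark wooden handle 70 long, 26 x 26, then a round steel shaft 130 long, 10 in diameter, the last 8 tapering to a blunt tip. Origin on the axis where handle and shaft meet; x points along it to the tip. At the start it lies level in the dock, axis 37 above the worktop, the last 77 of the shaft sticking out free. Balance point 25 ahead of the origin.
- skewer_handle (a point): Centre of the skewer's handle (35 mm behind the skewer's origin), axes as the skewer's. The handle is 26 thick, thicker than the shaft, so that hanging rings stop against it. At the start it is sunk between the dock's walls, with no room for fingers.
- skewer_shaft (a point): Point on the axis of the skewer's shaft 61 mm from the handle (the middle between the forks when well laid), axes as the skewer's.
- dock: Fixed narrow wooden sleeve for the skewer, 135 long (x), 56 wide, 63 high, slot 32 wide, open at the top and at its +x end, where the shaft sticks out. Origin at the centre of its underside; x as the skewer at the start. The skewer lifts straight up out of it.
- stand: Fixed wooden stand: base 130 x 76 x 10 mm and two Y-shaped forks 8 thick, 50 either side of the origin along x: open V notches (90 degrees, 48 wide at the top), tops 97 above the worktop. Origin at the centre of the underside; x runs through both forks. The skewer may lie either way round; even empty it balances there when its handle-shaft joint is 61 from the middle.
- stand_seat (a point): Point half-way between the two forks of the stand, 80 mm above the worktop, where the axis of a 10 mm shaft lies when it sits in both notches; axes as the stand's.
- rack: Fixed wooden trough 88 x 80 mm (x, y), 29 high, in which the two rings stand on edge side by side on a common level axis along x. Low cross walls, 20 high, keep the rings 38 apart. Origin at the centre of the underside.
- rack_axis (a point): Point on the common axis of the two standing rings, half-way between them, 38 mm above the worktop; x along that axis (rings at x = -19 and +19 mm).
- ring_a_center (a point): Centre of a pale wooden napkin ring, loose, about 45 g: 60 mm outside, hole 34, 20 thick; x is the ring's axis. Stands in the rack at x = -19 mm. Hung on the shaft, its centre lies about 12 below the shaft's axis and its lowest point 42 below.
- ring_b_center (a point): Centre of the other, identical napkin ring, in the rack at x = +19 mm.
- garlic_spot (a point): Garlic bulb, 50 mm, loose, a bystander to be left alone; point 20 mm above its underside centre.
- mug_b_spot (a point): Small white cup, 59 x 83 x 55 mm, loose, a bystander to be left alone; point 20 mm above its underside centre.
- lemon_spot (a point): Lemon, 75 x 58 x 59 mm, loose, a bystander to be left alone; point 20 mm above its underside centre.
- teaspoon_spot (a point): Teaspoon, 130 mm long, loose, a bystander to be left alone; point 20 mm above its underside centre.
Things that resemble listed ones, but are neither listed nor needed, are in the scene too. There is more than one size of the skewer; the one meant has the size given above.

How it is judged:
By the outcome, as a careful person would: the job done as asked, in the order asked, and still so for the second after the job is handed in, with the robot touching nothing.
It also fails if it takes over 67 s, if anything falls off the work surface, if the arm or the gripper's body presses on something with over 40 N, if the wrist force passes 120 N, or if a joint passes its speed limit or range.

## Robot

A 6-joint arm with a two-finger parallel gripper is mounted at the origin on a cart in front of the work surface, level with it; the furniture and walls round the work are solid. World frame = base frame: x ahead of the robot, y to its left, z up, the work surface at z = 0. Lengths are in m, angles in rad, forces in N, time in s.
With the tool pointing down it reaches from about 0.25 to 0.775 m from the base axis. Payload 4 kg.
Tool frame: the origin (TCP) lies where the fingers leave the gripper's body, on its centre line; the fingertips stand 73 mm ahead of it and the grasp point (between the pads) lies 54 mm ahead of it (env.hold_point_z is the distance from the TCP to the grasp point, in m); z points along the fingers, y is the line along which they close (so a half turn about z gives the same grasp; the last joint's range is limited). The gripper opens to 85 mm and grips with 20 to 120 N. Pads are 22 mm wide; open, the fingers measure 114 mm over their backs; the gripper's body (76 mm by 85 mm) begins 54 mm behind the grasp point. The pads swing forward as they close: fully open they stand 13 mm farther back than shut.
Start: joints at [-1.367, 0.087, 1.371, -0, 1.684, -0.103], TCP at [0.166, -0.524, 0.304] pointing down, gripper open.
Joint ranges: [-3.1, 3.1], [-0.76, 2.03], [0.27, 2.55], [-1.08, 4.22], [0.17, 2.65], [-2.57, 2.57]. Speed limits (rad/s): [2.79, 2.79, 3.14, 3.14, 3.14, 3.14].

## Interface

Orientations are given as a unit quaternion [x, y, z, w].
In Python, from rig import env gives the robot as it stands.
- The arm moves only by the shell command python3 -m inch 'ROWS' [OPENING]. ROWS is a JSON object of lists of equal length, an entry for each row: "linear": the shift along the world's x, y, z in m, a list of three; "twist": the turn, a rotation vector about the world's x, y, z in rad, a list of three. A call has exactly 5 rows; each row is the pose to reach, as a shift and turn from the pose commanded when the call began; what a row does not reach only later rows make up. A row lasts 1/10 s, in which the tool goes at most 50 mm and 8.59 degrees, less where a joint would pass 70% of its speed; a pose out of reach is approached as far as the arm can. A call with a gripper value outside its range is refused whole. OPENING is the finger opening in m, from 0 to 0.0854, set as the call begins (- or left out, the last holds). The fingers move at their own pace and stop on an object; the grip force is fixed at half the most. Time passes only in rows, so rows that repeat a pose let the fingers close, or fill a call up. It gives the time, the measured TCP pose, the force, the opening and the grip force at its end, in the units of the state.
- env.read_state(): the state, without advancing time (a new reading comes with each control period).
- env.snapshot(name): name is "scene" or "side" or "wrist"; returns (picture, depth): 480x640x3 uint8, red, green, blue; 480x640 float32, m along the optical axis (not along the pixel's ray), 0 where there is no reading.
- env.calibration(name): a dict with "fx", "fy", "cx", "cy" (pixels), "cam_to_world" (4x4, takes a point from camera to world coordinates). Camera axes: x right, y down, z forward; pixel columns grow to the right and rows downward; lengths in m; the calibration is good to about 2 mm. A picture is of the moment at which its call begins: read the wrist's pose just before it. calibration takes no time and is no camera call; for the wrist camera it gives the pose at the moment of the call.
- env.job_done(): hands the job in; it is judged then, once.
The state is a dict: "time_s": time; "joint_pos": joint angles; "qd": joint speeds; "tau": joint torques, N m; "eef_pos": TCP position; "ee_rot": TCP orientation; "contact_force": force on the tool from outside, world axes, zero at the start; "torque": the same for the moment, N m; "width": finger opening in m; "grip_force": force on a finger pad.
Only numpy, scipy, OpenCV 4.12 (cv2) and the standard library are available. Lean on these libraries where they do the work, as an engineer would, in place of code of your own. Each camera call takes 0.05 s, during which the arm holds its last target. There are 200 camera calls.

## Working session

There is one attempt and no reset: what is moved stays moved. The work goes in short steps, Python scripts to look and compute and a shell command to move; the robot and the scene stay as the last step left them, time stands still between calls to the robot, and variables do not carry over. Pictures are saved under pics/ and viewed, at most 11 in all, crops included, and the job is handed in when it is done.

```bash
mkdir -p pics; ls
cat > h.py <<'E'
import numpy as np,cv2
from rig import env
def snap(n,f=None):
    c=env.calibration(n);p,d=env.snapshot(n)
    if f: cv2.imwrite('pics/'+f,p[:,:,::-1])
    np.savez('/tmp/'+n,p=p,d=d,K=[c['fx'],c['fy'],c['cx'],c['cy']],T=np.array(c['cam_to_world']))
    return p,d,c
def cloud(n):
    z=np.load('/tmp/'+n+'.npz');d=z['d'];fx,fy,cx,cy=z['K'];v,u=np.mgrid[:480,:640]
    P=np.stack([(u-cx)/fx*d,(v-cy)/fy*d,d],-1)@z['T'][:3,:3].T+z['T'][:3,3]
    P[d==0]=np.nan
    return P,z['p']
E
python3 - <<'E'
from h import *
for n in('scene','side'):
    p,d,c=snap(n,n+'0.png');print(n,np.array(c['cam_to_world']).round(3).tolist(),c['fx'])
print(env.read_state())
E
```

```text
pics
scene [[-0.45, -0.479, 0.754, -0.459], [-0.893, 0.229, -0.387, 0.547], [0.012, -0.847, -0.531, 0.776], [0.0, 0.0, 0.0, 1.0]] 445.2445282107427
side [[0.921, -0.256, 0.294, 0.052], [-0.39, -0.638, 0.664, -0.974], [0.017, -0.726, -0.687, 1.124], [0.0, 0.0, 0.0, 1.0]] 544.5659257760708
{'time_s': 0.1, 'joint_pos': array([-1.36709599e+00,  8.79119476e-02,  1.37211356e+00,  2.28839579e-05,
        1.68359345e+00, -1.03064375e-01]), 'qd': array([ 0.00035011, -0.00047363, -0.00384831, -0.00018484,  0.00057055,
        0.00078952]), 'tau': array([ 2.36636493e-03, -3.53012896e+01, -3.14219320e+01, -1.24668941e-04,
        7.93944084e-03,  7.08048574e-06]), 'eef_pos': array([ 0.16604585, -0.52402341,  0.30283386]), 'ee_rot': array([ 9.88259268e-01,  1.52782827e-01, -3.96021826e-05, -1.01244368e-03]), 'contact_force': array([ 0.16377163, -0.45114441, -0.45214856]), 'torque': array([ 0.00690135,  0.00022138, -0.06728332]), 'grip_force': 0.0, 'width': 0.08540724780524571}
```

View pics/scene0.png

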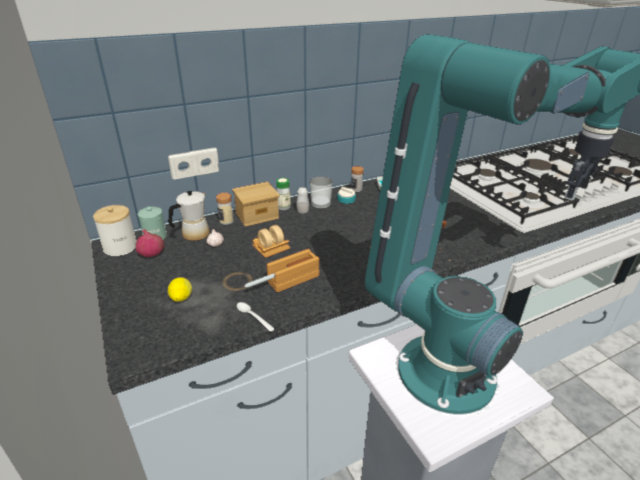

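View pics/side0.png

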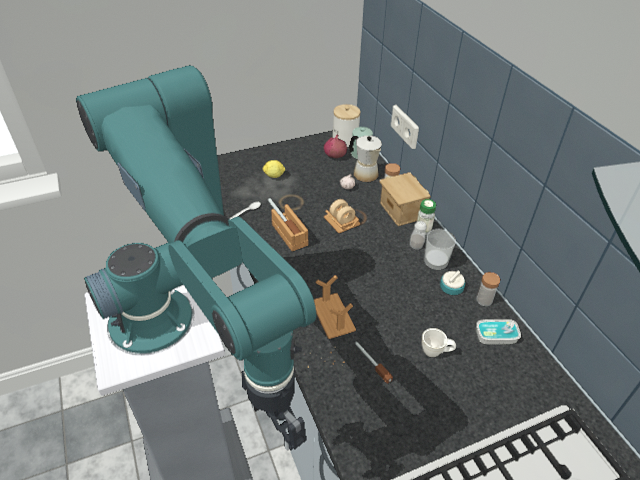

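The side view shows the dock with its shaft pointing away (290,225), the rack with its rings (342,215) and the stand (335,310). A decoy skewer lies at (375,362). The scene view shows the dock at (293,270) and the rack at (270,240).

Run:
```python
from h import *
M={}
for n in('scene','side'):
    P,p=cloud(n)
    pts={'scene':dict(dock=(293,270),shaft=(258,281),rack=(270,240),garlic=(215,238),lemon=(180,290),spoon=(250,313)),
     'side':dict(dock=(290,228),shaft=(277,209),rack=(342,215),stand=(335,310),mug=(433,343),decoy=(375,362),garlic=(348,182))}[n]
    for k,(u,v) in pts.items(): print(n,k,P[v,u].round(3))
    # top-down raster 1mm
    x0,y0=0.15,-.35
    im=np.zeros((800,600,3),np.uint8)
    q=P.reshape(-1,3);c=p.reshape(-1,3);m=(q[:,2]>.006)&(q[:,2]<.2)
    np.savez('/tmp/q'+n,q=q[m],c=c[m])
    for nm,(u,v) in pts.items():
        if nm in('dock','rack','stand'):
            ce=P[v,u];s=m&(abs(q[:,0]-ce[0])<.12)&(abs(q[:,1]-ce[1])<.13)
            qq=q[s]
            for lo,hi in((.008,.025),(.025,.035),(.035,.06),(.058,.075),(.075,.11)):
                t=qq[(qq[:,2]>lo)&(qq[:,2]<hi)]
                if len(t)>20: print(' ',nm,lo,hi,len(t),'min',t.min(0).round(3)[:2],'max',t.max(0).round(3)[:2],'rect',cv2.minAreaRect(t[:,:2].astype(np.float32)*1000))
```

```text
scene dock [0.413 0.178 0.055]
scene shaft [0.426 0.273 0.041]
scene rack [0.581 0.178 0.05 ]
scene garlic [0.687 0.316 0.034]
scene lemon [0.471 0.463 0.046]
scene spoon [0.354 0.322 0.009]
  dock 0.008 0.025 268 min [0.31  0.098] max [0.451 0.308] rect ((407.087158203125, 221.70156860351562), (91.90505981445312, 233.67388916015625), 28.977214813232422)
  dock 0.025 0.035 152 min [0.406 0.097] max [0.458 0.306] rect ((432.3851013183594, 202.16265869140625), (49.96028137207031, 209.00186157226562), 2.3677361011505127)
  dock 0.035 0.06 793 min [0.406 0.098] max [0.468 0.308] rect ((434.3603820800781, 203.4349365234375), (56.41255187988281, 209.44287109375), 3.67923903465271)
  dock 0.058 0.075 361 min [0.405 0.099] max [0.475 0.236] rect ((441.1250305175781, 168.12228393554688), (60.17914962768555, 134.44070434570312), 6.398801803588867)
  rack 0.008 0.025 257 min [0.567 0.117] max [0.695 0.306] rect ((620.2449951171875, 219.96636962890625), (211.5569305419922, 76.72840881347656), 65.59229278564453)
  rack 0.025 0.035 143 min [0.572 0.12 ] max [0.697 0.308] rect ((623.404052734375, 2
[... 2091 characters left out ...]
 89.30950164794922)
  stand 0.025 0.035 32 min [ 0.426 -0.224] max [ 0.447 -0.118] rect ((437.8266296386719, -171.08848571777344), (106.45574951171875, 19.072904586791992), 87.49369812011719)
  stand 0.035 0.06 97 min [ 0.425 -0.227] max [ 0.45  -0.118] rect ((436.9721984863281, -172.86575317382812), (109.24288940429688, 21.69095230102539), 87.30619812011719)
  stand 0.058 0.075 84 min [ 0.425 -0.224] max [ 0.454 -0.117] rect ((439.4883728027344, -170.4246063232422), (107.55718231201172, 27.49835777282715), 89.04198455810547)
  stand 0.075 0.11 155 min [ 0.407 -0.225] max [ 0.467 -0.115] rect ((437.0693054199219, -169.56138610839844), (109.93156433105469, 57.4586181640625), 88.1419448852539)
```

```bash
python3 -m inch '{"linear":[[0.034,0.034,0],[0.068,0.068,0],[0.102,0.102,0],[0.136,0.136,0],[0.17,0.17,0]],"twist":[[0,0,0.138],[0,0,0.276],[0,0,0.414],[0,0,0.552],[0,0,0.69]]}' -
python3 -m inch '{"linear":[[0.02,0.04,0],[0.04,0.08,0],[0.06,0.12,0],[0.08,0.16,0],[0.101,0.2,0]],"twist":[[0,0,0.138],[0,0,0.276],[0,0,0.414],[0,0,0.552],[0,0,0.69]]}' -
python3 -m inch '{"linear":[[0,0,0],[0,0,0],[0,0,0],[0,0,0],[0,0,0]],"twist":[[0,0,0],[0,0,0],[0,0,0],[0,0,0],[0,0,0]]}' -
python3 - <<'E'
from h import *
p,d,c=snap('wrist','w1.png');print(np.array(c['cam_to_world']).round(3).tolist(),env.read_state()['joint_pos'])
E
```

```text
time_s: 0.6
eef_pos: [0.337, -0.3527, 0.3034]
ee_rot: [0.877, 0.48, 0.0, -0.0]
contact_force: [0.4, -0.9, 1.6]
width: 0.0854
grip_force: 0.0
time_s: 1.1
eef_pos: [0.4374, -0.1525, 0.3036]
ee_rot: [0.663, 0.749, -0.0, -0.0]
contact_force: [-0.2, -0.0, -0.7]
width: 0.0855
grip_force: 0.0
time_s: 1.6
eef_pos: [0.4367, -0.1555, 0.3038]
ee_rot: [0.666, 0.746, -0.0, -0.0]
contact_force: [-0.5, 0.1, 0.4]
width: 0.0857
grip_force: 0.0
[[0.994, 0.108, 0.032, 0.428], [0.112, -0.953, -0.283, -0.083], [-0.0, 0.284, -0.959, 0.373], [0.0, 0.0, 0.0, 1.0]] [-4.64196799e-01 -1.07049761e-01  1.56336173e+00 -4.80971535e-05
  1.68527408e+00 -5.77774245e-01]
```

View pics/w1.png

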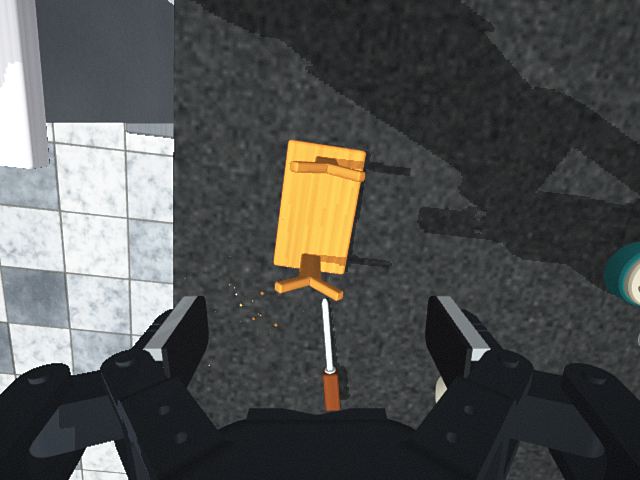

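The wrist view shows the stand: base (320,205), far fork at (328,168), near fork at (308,285), with the decoy skewer clear of it at (328,340). Next I'll fit the stand's pose and fly to the dock.

```bash
python3 - <<'E'
from h import *
P,p=cloud('wrist')
m=np.zeros((480,640),bool);m[135:305,265:375]=True
q=P[m];q=q[(q[:,1]>-.28)&(q[:,1]<-.06)]
for lo,hi in((.007,.014),(.06,.085),(.085,.105)):
    t=q[(q[:,2]>lo)&(q[:,2]<hi)];print(lo,len(t),np.median(t[:,2]).round(4),cv2.minAreaRect(t[:,:2].astype(np.float32)*1000))
t=q[(q[:,2]>.07)]
for s in(t[t[:,1]>-.17],t[t[:,1]<-.17]):
    print('fork',len(s),s.min(0).round(4),s.max(0).round(4),((s.min(0)+s.max(0))/2).round(4),'med',np.median(s,0).round(4))
E
python3 -m inch '{"linear":[[0,0.045,0],[0,0.09,0],[0,0.135,0],[0,0.175,0],[0,0.215,0]],"twist":[[0,0,0],[0,0,0],[0,0,0],[0,0,0],[0,0,0]]}' -
python3 -m inch '{"linear":[[0,0.04,-0.01],[0,0.08,-0.02],[-0.005,0.11,-0.04],[-0.005,0.12,-0.05],[-0.005,0.12,-0.05]],"twist":[[0,0,0],[0,0,0],[0,0,0],[0,0,0],[0,0,0]]}' -
python3 - <<'E'
from h import *
p,d,c=snap('wrist','w2.png');print(env.read_state()['eef_pos'])
E
```

```text
0.007 8007 0.0088 ((437.556884765625, -166.33880615234375), (129.2087860107422, 75.52629089355469), 88.08487701416016)
0.06 906 0.0773 ((438.2489013671875, -166.4274444580078), (108.01602935791016, 45.270172119140625), 87.49382019042969)
0.085 814 0.0906 ((437.7531433105469, -166.40821838378906), (107.76010131835938, 57.387577056884766), 88.0623550415039)
fork 818 [ 0.4108 -0.1214  0.0701] [ 0.4682 -0.1118  0.0953] [ 0.4395 -0.1166  0.0827] med [ 0.4402 -0.1162  0.0861]
fork 776 [ 0.4076 -0.2208  0.07  ] [ 0.4648 -0.2112  0.0958] [ 0.4362 -0.216   0.0829] med [ 0.4369 -0.2145  0.0846]
time_s: 2.15
eef_pos: [0.4369, 0.0616, 0.3041]
ee_rot: [0.666, 0.746, 0.0, 0.0]
contact_force: [1.0, -0.1, 0.3]
width: 0.0852
grip_force: 0.0
time_s: 2.65
eef_pos: [0.4314, 0.1808, 0.2519]
ee_rot: [0.664, 0.747, -0.002, -0.001]
contact_force: [-0.9, -0.5, -0.4]
width: 0.0856
grip_force: 0.0
[0.43201541 0.18002253 0.25327267]
```

View pics/w2.png

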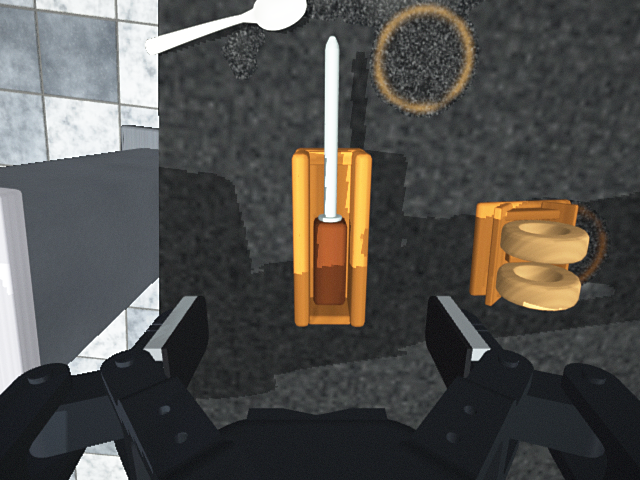

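The skewer's shaft runs from (332,40) to (330,215) in the dock. The rings are at (545,240) and (540,285) in the rack, and the teaspoon's bowl is at (280,10). I'll fit all of them.

Run:
```python
from h import *
P,p=cloud('wrist')
def box(u0,u1,v0,v1): return P[v0:v1,u0:u1].reshape(-1,3)
s=box(315,350,36,212);s=s[s[:,2]>.03]
tip=s[s[:,1].argmax()];print('tip',tip.round(4),'zmed',np.median(s[:,2]))
t=s[s[:,2]>.038]
vx,vy,x,y=cv2.fitLine(t[:,:2].astype(np.float32),cv2.DIST_HUBER,0,.01,.01).ravel();yaw=np.degrees(np.arctan2(vy,vx));print('shaft yaw',yaw,'x at y=.25',x+(.25-y)*vx/vy)
d=box(285,378,145,330);t=d[(d[:,2]>.055)];print('dock',np.median(t[:,2]),cv2.minAreaRect(t[:,:2].astype(np.float32)*1000))
sp=box(150,310,0,50);sp=sp[(sp[:,2]>.003)&(sp[:,2]<.03)];print('spoon',sp.min(0).round(3),sp.max(0).round(3))
r=box(470,600,190,315)
t=r[(r[:,2]>.055)];print('ringtop',t[:,2].max(),cv2.minAreaRect(t[:,:2].astype(np.float32)*1000))
t=r[(r[:,2]>.064)];print(cv2.minAreaRect(t[:,:2].astype(np.float32)*1000))
a=P[222,552];b=P[265,545];print(a,b)
# ring circle fits in plane: z-y separate
for nm,lo,hi in(('low',.13,.162),('hi',.162,.21)):
    t=r[(r[:,2]>.066)&(r[:,1]>lo)&(r[:,1]<hi)];print(nm,len(t),t.mean(0),t.min(0),t.max(0))
t=r[(r[:,2]>.006)&(r[:,2]<.034)];print('rack',cv2.minAreaRect(t[:,:2].astype(np.float32)*1000))
```

```text
tip [0.4263 0.3114 0.0369] zmed 0.03962605604225178
shaft yaw -83.44488 x at y=.25 0.4318117
dock 0.06115857465148433 ((441.30389404296875, 167.93939208984375), (56.13097381591797, 134.1504669189453), 6.577871799468994)
spoon [0.286 0.293 0.003] [0.403 0.339 0.012]
ringtop 0.20222575436926707 ((561.5878295898438, 165.580078125), (154.74331665039062, 62.550453186035156), 1.3710130453109741)
((555.955810546875, 166.5921630859375), (144.84593200683594, 57.03846740722656), 0.0804172158241272)
[0.62443325 0.19749586 0.02156661] [0.62950631 0.15975596 0.02196284]
low 169 [0.61501291 0.14786391 0.06643861] [0.6043183  0.13970868 0.06600089] [0.62471074 0.15647715 0.0676994 ]
hi 160 [0.60539425 0.1857422  0.07073001] [0.48349304 0.17724793 0.06600484] [0.61812341 0.19501061 0.20222575]
rack ((611.990234375, 166.27963256835938), (78.35443115234375, 88.47957611083984), 8.85253620147705)
```

```bash
python3 -m inch '{"linear":[[0,0.04,0],[-0.001,0.074,0],[-0.001,0.074,-0.03],[-0.001,0.074,-0.065],[-0.001,0.074,-0.1]],"twist":[[0,0,0],[0,0,0],[0,0,0],[0,0,0],[0,0,0]]}' 0.05
python3 -m inch '{"linear":[[0,0,-0.03],[0,0,-0.05],[0,0,-0.062],[0,0,-0.062],[0,0,-0.062]],"twist":[[0,0,0],[0,0,0],[0,0,0],[0,0,0],[0,0,0]]}' -
python3 -m inch '{"linear":[[0,0,0],[0,0,0],[0,0,0],[0,0,0],[0,0,0]],"twist":[[0,0,0],[0,0,0],[0,0,0],[0,0,0],[0,0,0]]}' 0.0
python3 -m inch '{"linear":[[0,0,0],[0,0,0],[0,0,0],[0,0,0],[0,0,0]],"twist":[[0,0,0],[0,0,0],[0,0,0],[0,0,0],[0,0,0]]}' 0.0
```

```text
time_s: 3.2
eef_pos: [0.4329, 0.2536, 0.1548]
ee_rot: [0.666, 0.746, 0.002, 0.001]
contact_force: [0.4, -0.5, -0.4]
width: 0.0499
grip_force: 0.0
time_s: 3.7
eef_pos: [0.4324, 0.2543, 0.0933]
ee_rot: [0.665, 0.746, 0.001, 0.001]
contact_force: [-0.4, 0.1, 0.1]
width: 0.0501
grip_force: 0.0
time_s: 4.2
eef_pos: [0.4317, 0.255, 0.0929]
ee_rot: [0.665, 0.747, 0.001, 0.001]
contact_force: [1.2, -0.2, 2.9]
width: 0.0079
grip_force: 58.5
time_s: 4.7
eef_pos: [0.4317, 0.255, 0.0927]
ee_rot: [0.665, 0.747, 0.001, 0.0]
contact_force: [-0.1, 1.4, 5.0]
width: 0.008
grip_force: 58.6
```

```bash
python3 -m inch '{"linear":[[0,0,0.01],[0,0,0.025],[0,0,0.05],[0,0,0.075],[0,0,0.1]],"twist":[[0,0,0],[0,0,0],[0,0,0],[0,0,0],[0,0,0]]}' -
python3 -m inch '{"linear":[[0,0,0.02],[0,0,0.04],[0,0,0.06],[0,0,0.06],[0,0,0.06]],"twist":[[0,0,0],[0,0,0],[0,0,0],[0,0,0],[0,0,0]]}' -
cat >> h.py <<'E'
def fwd(): snap('wrist'); return cloud('wrist')
E
python3 - <<'E'
from h import *
snap('wrist','w3.png');print(env.read_state()['eef_pos'])
E
```

```text
time_s: 5.2
eef_pos: [0.4301, 0.2543, 0.1919]
ee_rot: [0.665, 0.747, -0.001, -0.001]
contact_force: [-0.4, -0.2, -1.0]
width: 0.0079
grip_force: 58.5
time_s: 5.7
eef_pos: [0.4307, 0.2545, 0.2512]
ee_rot: [0.665, 0.747, -0.001, -0.0]
contact_force: [0.0, -0.5, -2.0]
width: 0.0078
grip_force: 58.6
[0.43039463 0.25439267 0.25033202]
```

View pics/w3.png

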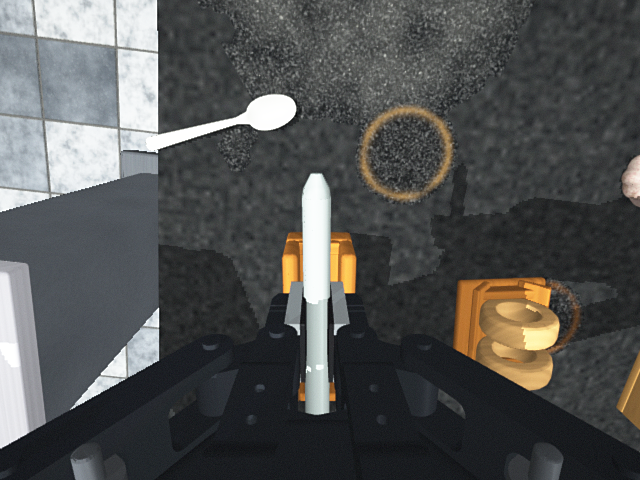

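The skewer is held in the pads, with its shaft from (317,175) to (316,410). I'll check its pitch.

Run:
```python
from h import *
P,p=cloud('wrist')
for v in range(180,410,20): print(v,P[v,316].round(4))
s=P[174:290,312:321].reshape(-1,3);s=s[s[:,2]>.15];print(s[:,1].max())
s=P[185:405,305:328].reshape(-1,3);s=s[s[:,2]>.12]
vx,vy,x,y=cv2.fitLine(s[:,:2].astype(np.float32),cv2.DIST_HUBER,0,.01,.01).ravel();print(np.degrees(np.arctan2(vy,vx)),x+(.254-y)*vx/vy)
```

```text
180 [0.4232 0.3089 0.1968]
200 [0.4239 0.3026 0.1987]
220 [0.4247 0.296  0.1993]
240 [0.4255 0.289  0.1994]
260 [0.4263 0.2819 0.1998]
280 [0.4272 0.2741 0.1988]
300 [0.4281 0.2662 0.1985]
320 [0.429  0.2584 0.1988]
340 [0.43   0.2501 0.1988]
360 [0.431  0.2412 0.1985]
380 [0.4319 0.2329 0.1993]
400 [0.433  0.2242 0.1998]
0.31085820301930134
-83.37186 0.42951876
```

```bash
python3 -m inch '{"linear":[[0,-0.03,0],[0,-0.07,0],[0.002,-0.115,0],[0.003,-0.16,0],[0.004,-0.2,0]],"twist":[[0,0,-0.03],[0,0,-0.06],[0,0,-0.09],[0,0,-0.12],[0,0,-0.148]]}' -
python3 -m inch '{"linear":[[0.001,-0.045,0],[0.002,-0.09,0],[0.003,-0.135,0],[0.004,-0.175,0],[0.004,-0.209,0]],"twist":[[0,0,0],[0,0,0],[0,0,0],[0,0,0],[0,0,0]]}' -
python3 -m inch '{"linear":[[0,0,-0.02],[0,0,-0.045],[0,0,-0.07],[0,0,-0.08],[0,0,-0.08]],"twist":[[0,0,0],[0,0,0],[0,0,0],[0,0,0],[0,0,0]]}' -
```

```text
time_s: 6.25
eef_pos: [0.4339, 0.0529, 0.2499]
ee_rot: [0.719, 0.695, -0.001, -0.001]
contact_force: [0.6, 0.4, -0.4]
width: 0.0077
grip_force: 58.6
time_s: 6.75
eef_pos: [0.438, -0.1561, 0.2498]
ee_rot: [0.719, 0.695, -0.001, -0.002]
contact_force: [0.8, 0.8, -0.9]
width: 0.0077
grip_force: 58.6
time_s: 7.25
eef_pos: [0.4375, -0.1535, 0.1689]
ee_rot: [0.718, 0.696, -0.001, -0.003]
contact_force: [-0.3, -0.7, -0.5]
width: 0.0078
grip_force: 58.6
```

```bash
python3 -m inch '{"linear":[[0.001,-0.001,-0.01],[0.001,-0.001,-0.02],[0.001,-0.001,-0.027],[0.001,-0.001,-0.03],[0.001,-0.001,-0.03]],"twist":[[0,0,0],[0,0,0],[0,0,0],[0,0,0],[0,0,0]]}' -
python3 -m inch '{"linear":[[0,0,-0.001],[0,0,-0.002],[0,0,-0.003],[0,0,-0.003],[0,0,-0.003]],"twist":[[0,0,0],[0,0,0],[0,0,0],[0,0,0],[0,0,0]]}' -
```

```text
time_s: 7.75
eef_pos: [0.4399, -0.1552, 0.1415]
ee_rot: [0.718, 0.696, -0.0, -0.0]
contact_force: [0.7, -0.7, -1.0]
width: 0.0079
grip_force: 58.6
time_s: 8.25
eef_pos: [0.4401, -0.1553, 0.139]
ee_rot: [0.718, 0.696, 0.0, 0.0]
contact_force: [-0.5, -0.3, -0.6]
width: 0.0079
grip_force: 58.6
```

```bash
python3 -m inch '{"linear":[[-0.001,0,-0.001],[-0.001,0,-0.002],[-0.001,0,-0.003],[-0.001,0,-0.003],[-0.001,0,-0.003]],"twist":[[0,0,0],[0,0,0],[0,0,0],[0,0,0],[0,0,0]]}' -
python3 -m inch '{"linear":[[0,0,0],[0,0,0],[0,0,0],[0,0,0],[0,0,0]],"twist":[[0,0,0],[0,0,0],[0,0,0],[0,0,0],[0,0,0]]}' 0.05
```

```text
time_s: 8.75
eef_pos: [0.4392, -0.1554, 0.1363]
ee_rot: [0.718, 0.696, 0.0, 0.0]
contact_force: [-0.6, 0.2, 1.9]
width: 0.008
grip_force: 58.9
time_s: 9.25
eef_pos: [0.4391, -0.1553, 0.1358]
ee_rot: [0.718, 0.696, -0.0, -0.0]
contact_force: [0.2, 0.5, 0.2]
width: 0.0503
grip_force: 0.0
```

```bash
python3 -m inch '{"linear":[[0,0,0.02],[0,0,0.06],[0,0,0.1],[0,-0.02,0.14],[0,-0.04,0.15]],"twist":[[0,0,0],[0,0,0],[0,0,0],[0,0,0],[0,0,0]]}' 0.07
python3 -m inch '{"linear":[[0,0,0],[0,0,0],[0,0,0],[0,0,0],[0,0,0]],"twist":[[0,0,0],[0,0,0],[0,0,0],[0,0,0],[0,0,0]]}' -
python3 - <<'E'
from h import *
snap('wrist','w4.png');print(env.read_state()['eef_pos'])
E
```

```text
time_s: 9.75
eef_pos: [0.4406, -0.1963, 0.292]
ee_rot: [0.718, 0.696, 0.001, 0.005]
contact_force: [-0.4, -1.2, 0.4]
width: 0.0702
grip_force: 0.0
time_s: 10.25
eef_pos: [0.4389, -0.1946, 0.2849]
ee_rot: [0.718, 0.696, -0.0, -0.001]
contact_force: [-0.2, 0.4, -0.7]
width: 0.0701
grip_force: 0.0
[ 0.43894711 -0.19473345  0.28511277]
```

View pics/w4.png

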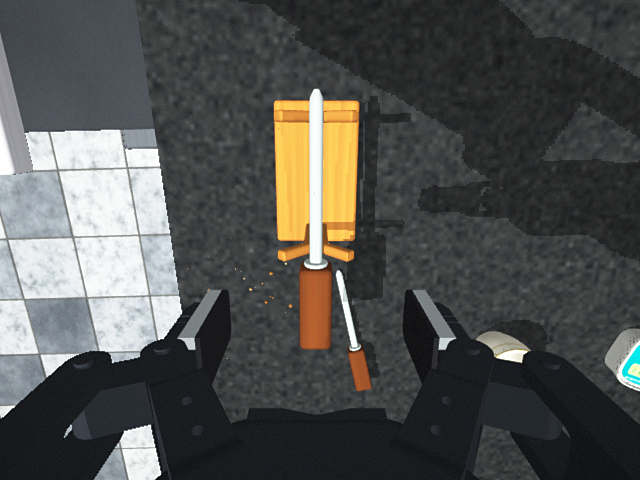

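The skewer rests in both notches, with the tip at (316,92), the joint at (315,265) and the handle end at (315,348). The decoy lies below it at (355,330). I'll measure the handle.

Run:
```python
from h import *
P,p=cloud('wrist')
h=P[268:350,298:333].reshape(-1,3);h=h[h[:,2]>.06];print('handle',np.median(h[:,2]),cv2.minAreaRect(h[h[:,2]>.085][:,:2].astype(np.float32)*1000),h.min(0),h.max(0))
s=P[88:245,309:324].reshape(-1,3);s=s[s[:,2]>.075];print('tip',s[s[:,1].argmax()],np.median(s[:,2]))
vx,vy,x,y=cv2.fitLine(s[:,:2].astype(np.float32),cv2.DIST_HUBER,0,.01,.01).ravel();print(np.degrees(np.arctan2(vy,vx)),x+(-.166-y)*vx/vy)
for v in (120,180,240): print(P[v,316])
```

```text
handle 0.09150362500945217 ((434.3484802246094, -262.6971740722656), (69.88208770751953, 26.028583526611328), 87.4028549194336) [ 0.42032352 -0.29797038  0.07974848] [ 0.44815249 -0.22776117  0.09424166]
tip [ 0.44013613 -0.09890968  0.07976353] 0.08290096046771733
88.08633 0.43772885
[ 0.43949014 -0.11939588  0.08394653]
[ 0.43815556 -0.160956    0.08475642]
[ 0.43668358 -0.20665781  0.08424391]
```

```bash
python3 -m inch '{"linear":[[-0.002,-0.03,0],[-0.004,-0.063,0],[-0.004,-0.063,-0.035],[-0.004,-0.063,-0.07],[-0.004,-0.063,-0.1]],"twist":[[0,0,0],[0,0,0],[0,0,0],[0,0,0],[0,0,0]]}' 0.07
python3 -m inch '{"linear":[[0,0,-0.02],[0,0,-0.04],[0,0,-0.05],[0,0,-0.05],[0,0,-0.05]],"twist":[[0,0,0],[0,0,0],[0,0,0],[0,0,0],[0,0,0]]}' -
python3 -m inch '{"linear":[[0,0,0],[0,0,0],[0,0,0],[0,0,0],[0,0,0]],"twist":[[0,0,0],[0,0,0],[0,0,0],[0,0,0],[0,0,0]]}' 0.0
python3 -m inch '{"linear":[[0,0,0],[0,0,0],[0,0,0],[0,0,0],[0,0,0]],"twist":[[0,0,0],[0,0,0],[0,0,0],[0,0,0],[0,0,0]]}' 0.0
```

```text
time_s: 10.8
eef_pos: [0.4347, -0.2581, 0.184]
ee_rot: [0.718, 0.696, -0.0, -0.001]
contact_force: [-0.1, -0.9, -0.5]
width: 0.0703
grip_force: 0.0
time_s: 11.3
eef_pos: [0.4355, -0.2585, 0.1366]
ee_rot: [0.718, 0.696, 0.0, 0.001]
contact_force: [0.1, -0.1, 0.7]
width: 0.0703
grip_force: 0.0
time_s: 11.8
eef_pos: [0.4355, -0.2586, 0.1368]
ee_rot: [0.718, 0.696, 0.0, 0.001]
contact_force: [0.4, -0.2, 3.4]
width: 0.025
grip_force: 61.0
time_s: 12.3
eef_pos: [0.4355, -0.2586, 0.1367]
ee_rot: [0.718, 0.696, 0.0, 0.001]
contact_force: [-0.2, 0.5, 5.7]
width: 0.0251
grip_force: 61.2
```

```bash
python3 -m inch '{"linear":[[0,0,0.01],[0,0,0.03],[0,0,0.06],[0,0,0.09],[0,0,0.11]],"twist":[[0,0,0],[0,0,0],[0,0,0],[0,0,0],[0,0,0]]}' -
python3 -m inch '{"linear":[[0.01,0.02,0],[0.025,0.055,0],[0.04,0.09,0],[0.055,0.125,0],[0.07,0.16,0]],"twist":[[0,0,0.03],[0,0,0.06],[0,0,0.09],[0,0,0.12],[0,0,0.157]]}' -
python3 -m inch '{"linear":[[0.014,0.035,0],[0.028,0.07,0],[0.042,0.105,0],[0.054,0.13,0],[0.054,0.13,0]],"twist":[[0,0,0],[0,0,0],[0,0,0],[0,0,0],[0,0,0]]}' -
python3 - <<'E'
from h import *
snap('wrist','w5.png');print(env.read_state()['eef_pos'],env.read_state()['ee_rot'])
z=np.load('/tmp/qside.npz');q=z['q'];m=(q[:,0]>.5)&(q[:,0]<.75)&(q[:,1]>-.2)&(q[:,1]<.12);print(m.sum(),q[m].min(0) if m.any() else 0,q[m].max(0) if m.any() else 0)
E
```

```text
time_s: 12.8
eef_pos: [0.4352, -0.2584, 0.2479]
ee_rot: [0.718, 0.696, 0.0, 0.001]
contact_force: [0.9, -0.2, -0.1]
width: 0.0252
grip_force: 60.6
time_s: 13.3
eef_pos: [0.505, -0.0969, 0.2454]
ee_rot: [0.661, 0.75, -0.0, -0.001]
contact_force: [0.8, -1.0, -0.1]
width: 0.0252
grip_force: 60.6
time_s: 13.8
eef_pos: [0.5595, 0.0348, 0.245]
ee_rot: [0.66, 0.751, -0.0, -0.001]
contact_force: [-0.0, -0.3, -1.4]
width: 0.0251
grip_force: 60.6
[0.55896028 0.03307166 0.24503813] [ 6.60411713e-01  7.50902892e-01 -8.48681008e-04 -7.03911240e-04]
19 [ 0.50845887 -0.19924225  0.00602362] [0.74988735 0.11969231 0.02546736]
```

View pics/w5.png

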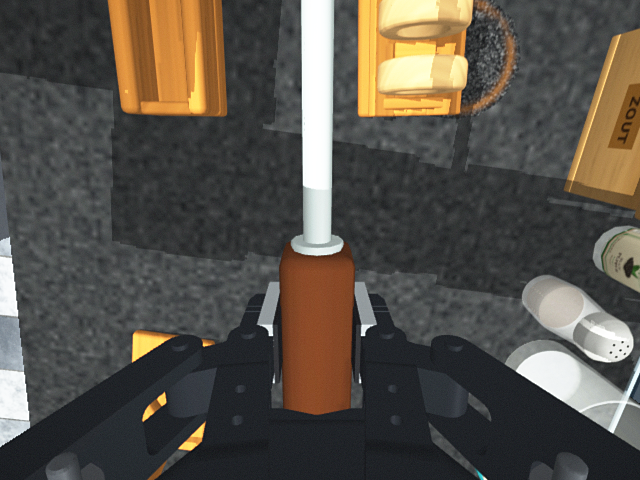

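The rings are at (428,15) and (422,75), with the rack end at v≈115, and the skewer runs straight up the middle. I'll fit the rings, the shaft, and the clearance to the shaker at (575,310).

Run:
```python
from h import *
P,p=cloud('wrist')
r=P[0:120,355:475].reshape(-1,3);r=r[r[:,2]<.1]
for lo,hi in((.045,.075),(.055,.075)):
  t=r[(r[:,2]>lo)&(r[:,2]<hi)];print('rings',len(t),cv2.minAreaRect(t[:,:2].astype(np.float32)*1000),t[:,2].max())
for nm,b in(('near',P[52:100,375:470]),('far',P[0:40,375:475])):
  t=b.reshape(-1,3);t=t[t[:,2]>.066];print(nm,t.mean(0),t.min(0),t.max(0))
  t=b.reshape(-1,3);t=t[t[:,2]>.05];print('  >.05',t.min(0),t.max(0))
t=r[(r[:,2]>.015)&(r[:,2]<.034)];print('rack',cv2.minAreaRect(t[:,:2].astype(np.float32)*1000),t.min(0),t.max(0))
s=P[0:230,303:332].reshape(-1,3);s=s[s[:,2]>.15]
vx,vy,x,y=cv2.fitLine(s[:,:2].astype(np.float32),cv2.DIST_HUBER,0,.01,.01).ravel();print('shaft',np.degrees(np.arctan2(vy,vx)),x+(.1-y)*vx/vy)
for v in(10,60,110,160,210): print(v,P[v,315:320].mean(0).round(4))
print('joint',P[238:256:3,317].round(4).tolist())
o=P[270:480,500:640].reshape(-1,3);o=o[o[:,2]>.01];print('shaker etc minx',o[:,0].min(), o[o[:,0].argmin()])
o=P[100:270,560:640].reshape(-1,3);o=o[o[:,2]>.02];print('box',o[:,0].min(), o[o[:,0].argmin()])
```

```text
rings 5269 ((613.1170654296875, 164.53237915039062), (57.780723571777344, 54.64845275878906), 8.663933753967285) 0.06851473279758036
rings 4233 ((613.322021484375, 163.1298370361328), (48.355499267578125, 51.65243911743164), 8.763666152954102) 0.06851473279758036
near [0.61581161 0.14766396 0.06653622] [0.60593427 0.13873562 0.06600575] [0.62462267 0.15647081 0.06851473]
  >.05 [0.58850918 0.13445803 0.05004859] [0.64247429 0.16043059 0.06851473]
far [0.6104596  0.18125473 0.06652618] [0.60128622 0.1766191  0.06600159] [0.62097341 0.18536441 0.06822224]
  >.05 [0.58345359 0.17125607 0.05003177] [0.63696172 0.19251624 0.06822224]
rack ((614.2476806640625, 160.4989013671875), (68.42996978759766, 75.79368591308594), 8.539799690246582) [0.57483642 0.11823683 0.01501308] [0.65294713 0.1938693  0.0339878 ]
shaft -82.63259 0.55010045
10 [0.5451 0.1385 0.1918]
60 [0.5468 0.1252 0.1922]
110 [0.5487 0.111  0.192 ]
160 [0.5507 0.0958 0.1918]
210 [0.5528 0.0793 0.1916]
joint [[0.5541, 0.0698, 0.1924], [0.5542, 0.0683, 0.1911], [0.5544, 0.0674, 0.1916], [0.5543, 0.0678, 0.1961], [0.5544, 0.0668, 0.1962], [0.5546, 0.0656, 0.196]]
shaker etc minx 0.5976949910376994 [0.59769499 0.05339841 0.2442607 ]
box 0.7527390844857116 [0.75273908 0.08105924 0.08865488]
```

Run:
```python
from h import *
z=np.load('/tmp/wrist.npz');fx,fy,cx,cy=z['K'];T=z['T'];print(z['K'],T[:3,3])
P,_=cloud('wrist')
for u,v in((508,365),(525,290),(560,300),(600,335),(560,380)):
    r=T[:3,:3]@[(u-cx)/fx,(v-cy)/fy,1]
    print(u,v,[(T[:3,3]+r*((h-T[2,3])/r[2])).round(3).tolist() for h in(0,.08)],P[v,u].round(3))
S,_=cloud('side')
for u,v in((440,235),(437,262),(418,243),(427,255)): print('side',u,v,S[v,u].round(3))
```

```text
[371.30630892 371.30630892 316.48146717 233.4052572 ] [0.5492644  0.10693847 0.31386127]
508 365 [[0.765, -0.094, 0.0], [0.71, -0.043, 0.08]] [ 0.759 -0.089  0.008]
525 290 [[0.758, -0.014, 0.0], [0.705, 0.017, 0.08]] [ 0.755 -0.012  0.005]
560 300 [[0.793, -0.02, 0.0], [0.731, 0.013, 0.08]] [ 0.76  -0.002  0.043]
600 335 [[0.843, -0.05, 0.0], [0.768, -0.01, 0.08]] [ 0.765 -0.009  0.083]
560 380 [[0.821, -0.105, 0.0], [0.752, -0.051, 0.08]] [ 0.77  -0.065  0.059]
side 440 235 [ 0.815 -0.066  0.069]
side 437 262 [ 0.774 -0.127  0.033]
side 418 243 [ 0.764 -0.039  0.032]
side 427 255 [ 0.757 -0.099  0.04 ]
```

```bash
python3 -m inch '{"linear":[[0.02,-0.02,0],[0.045,-0.045,0],[0.07,-0.07,0],[0.0875,-0.093,0],[0.0875,-0.093,-0.02]],"twist":[[0,0,0.01],[0,0,0.02],[0,0,0.02],[0,0,0.02],[0,0,0.02]]}' -
python3 -m inch '{"linear":[[0,0,-0.03],[0,0,-0.065],[0,0,-0.1],[0,0,-0.122],[0,0,-0.128]],"twist":[[0,0,0],[0,0,0],[0,0,0],[0,0,0],[0,0,0]]}' -
python3 -m inch '{"linear":[[0,0,0],[0,0,0],[0,0,0],[0,0,0],[0,0,0]],"twist":[[0,0,0],[0,0,0],[0,0,0],[0,0,0],[0,0,0]]}' -
python3 - <<'E'
from h import *
snap('side','s2.png');s=env.read_state();print(s['eef_pos'],s['ee_rot'])
p=cv2.imread('pics/s2.png');cv2.imwrite('pics/s2c.png',cv2.resize(p[150:330,270:450],None,fx=3.3,fy=3.3,interpolation=cv2.INTER_CUBIC))
P,_=cloud('side')
q=P.reshape(-1,3);q=q[(q[:,2]>.006)&(q[:,2]<.1)]
a=np.radians(98.5);e=np.array([np.cos(a),np.sin(a)]);n=np.array([e[1],-e[0]])
w=q[:,:2]-[.6128,.1663];S=w@e;N=w@n
m=(S>-.11)&(S<-.05)&(abs(N)<.02);print('shaft pts',m.sum(),S[m].max(),q[m].max(0),np.median(N[m]),np.percentile(q[m][:,2],90))
for lo,hi in((-.04,0),(0,.04)):
  m=(S>lo)&(S<hi)&(abs(N)<.05)&(q[:,2]>.062);print('ring',m.sum(),S[m].mean(),N[m].min(),N[m].max(),q[m][:,2].max())
E
```

```text
time_s: 14.35
eef_pos: [0.6488, -0.0664, 0.2284]
ee_rot: [0.656, 0.755, 0.001, 0.003]
contact_force: [0.8, 0.0, -1.7]
width: 0.025
grip_force: 60.7
time_s: 14.85
eef_pos: [0.6436, -0.0623, 0.0933]
ee_rot: [0.655, 0.756, -0.003, -0.004]
contact_force: [-0.5, 0.2, -1.4]
width: 0.0249
grip_force: 60.6
time_s: 15.35
eef_pos: [0.6471, -0.0614, 0.0992]
ee_rot: [0.654, 0.757, 0.001, 0.001]
contact_force: [0.8, -0.4, -0.8]
width: 0.0252
grip_force: 60.6
[ 0.64694092 -0.06130951  0.09888386] [6.53953488e-01 7.56534348e-01 3.82552757e-04 6.86039554e-04]
shaft pts 31 -0.07075365768959713 [0.63352339 0.0966621  0.04881354] -0.002146830525737162 0.04754127709396916
ring 38 -0.02460206467066128 -0.020025308419039215 0.014577602320699627 0.07020428567094217
ring 34 0.01414799239995866 -0.018638506637809207 0.014753550576019717 0.06883332728160152
```

View pics/s2c.png

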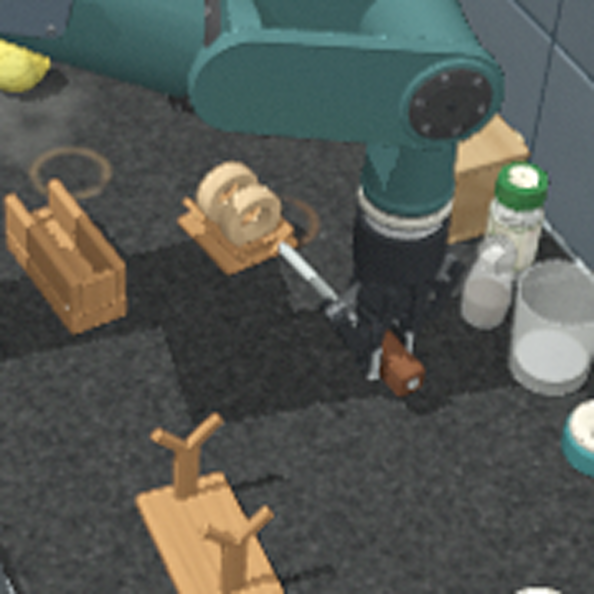

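The crop shows the shaft tip at (285,245), in line with the ring holes at (255,212). I'll lower it 3 mm and thread.

```bash
python3 -m inch '{"linear":[[0,0,-0.003],[-0.0015,0.01,-0.003],[-0.003,0.02,-0.003],[-0.0045,0.03,-0.003],[-0.006,0.04,-0.003]],"twist":[[0,0,0],[0,0,0],[0,0,0],[0,0,0],[0,0,0]]}' -
python3 -m inch '{"linear":[[-0.0015,0.01,0],[-0.003,0.02,0],[-0.0045,0.03,0],[-0.0045,0.03,0],[-0.0045,0.03,0]],"twist":[[0,0,0],[0,0,0],[0,0,0],[0,0,0],[0,0,0]]}' -
```

```text
time_s: 15.9
eef_pos: [0.6404, -0.02, 0.0949]
ee_rot: [0.654, 0.757, 0.0, -0.0]
contact_force: [0.3, 0.5, -1.7]
width: 0.025
grip_force: 60.6
time_s: 16.4
eef_pos: [0.6361, 0.0089, 0.095]
ee_rot: [0.654, 0.757, -0.0, 0.0]
contact_force: [0.2, -0.2, -1.1]
width: 0.0253
grip_force: 60.6
```

```bash
python3 -m inch '{"linear":[[-0.0015,0.01,0],[-0.003,0.02,0],[-0.0045,0.03,0],[-0.0045,0.03,0],[-0.0045,0.03,0]],"twist":[[0,0,0],[0,0,0],[0,0,0],[0,0,0],[0,0,0]]}' -
python3 -m inch '{"linear":[[-0.0015,0.01,0],[-0.003,0.02,0],[-0.005,0.034,0],[-0.005,0.034,0],[-0.005,0.034,0]],"twist":[[0,0,0],[0,0,0],[0,0,0],[0,0,0],[0,0,0]]}' -
python3 - <<'E'
from h import *
snap('wrist','w6.png')
E
```

```text
time_s: 16.9
eef_pos: [0.6315, 0.0391, 0.0949]
ee_rot: [0.654, 0.757, -0.0, 0.0]
contact_force: [0.7, -1.3, -0.8]
width: 0.0253
grip_force: 60.6
time_s: 17.4
eef_pos: [0.6265, 0.0734, 0.0949]
ee_rot: [0.654, 0.757, -0.0, 0.0]
contact_force: [0.7, 0.0, -1.1]
width: 0.0249
grip_force: 60.6
```

View pics/w6.png

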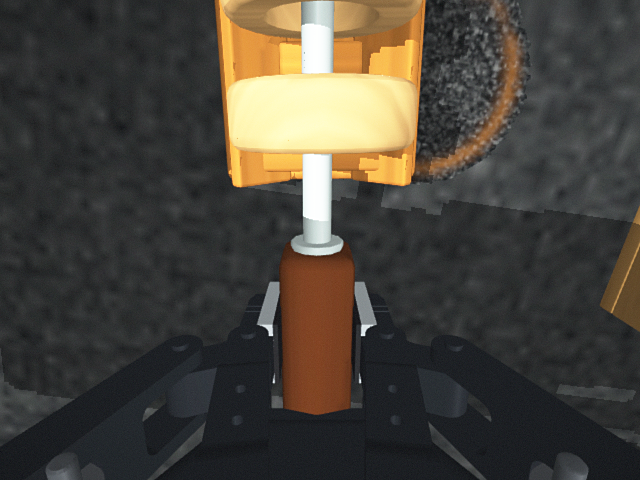

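The shaft passes through the near ring at (320,112) and into the far ring at (320,12). I'll check the spacing and lift.

```bash
python3 - <<'E'
from h import *
P,_=cloud('wrist')
print('joint',P[255:264:4,317].round(4).tolist(),P[235:246:5,317].round(4).tolist(),'nearring crest',P[80:152:12,260].round(4).tolist(),'rack end',P[182,300].round(4))
E
python3 -m inch '{"linear":[[0,0,0.006],[0,0,0.012],[0,0,0.018],[0,0,0.025],[0,0,0.032]],"twist":[[0,0,0],[0,0,0],[0,0,0],[0,0,0],[0,0,0]]}' -
python3 -m inch '{"linear":[[0,0,0.01],[0,0,0.02],[0,0,0.03],[0,0,0.04],[0,0,0.05]],"twist":[[0,0,0],[0,0,0],[0,0,0],[0,0,0],[0,0,0]]}' -
python3 -m inch '{"linear":[[0,0,0.015],[0,0,0.03],[0,0,0.045],[0,0,0.055],[0,0,0.06]],"twist":[[0,0,0],[0,0,0],[0,0,0],[0,0,0],[0,0,0]]}' -
python3 -m inch '{"linear":[[0,0,0],[0,0,0],[0,0,0],[0,0,0],[0,0,0]],"twist":[[0,0,0],[0,0,0],[0,0,0],[0,0,0],[0,0,0]]}' -
python3 - <<'E'
from h import *
snap('wrist','w7.png');snap('side','s3.png')
P,_=cloud('wrist')
print('joint',P[235:266:5,317].round(4).tolist(),'shaft',P[150:230:16,317].round(4).tolist())
p=cv2.imread('pics/s3.png')[110:290,270:450];w=cv2.imread('pics/w7.png')
cv2.imwrite('pics/c7.png',np.hstack([cv2.resize(p,(400,400)),cv2.resize(w[:,120:520],(400,480))[:400]]))
E
```

```text
joint [[0.6213, 0.1033, 0.0457], [0.6214, 0.1027, 0.048], [0.6216, 0.1016, 0.0486]] [[0.6205, 0.1087, 0.0406], [0.6207, 0.1072, 0.0415], [0.6209, 0.106, 0.0433]] nearring crest [[0.5989, 0.1539, 0.06], [0.5995, 0.1509, 0.0623], [0.5998, 0.148, 0.0621], [0.6001, 0.1451, 0.0619], [0.6003, 0.142, 0.0616], [0.6006, 0.1389, 0.061]] rack end [ 0.6113  0.1194 -0.0018]
time_s: 17.95
eef_pos: [0.6267, 0.0725, 0.1277]
ee_rot: [0.654, 0.756, 0.0, 0.0]
contact_force: [0.1, 0.3, -1.5]
width: 0.0251
grip_force: 60.5
time_s: 18.45
eef_pos: [0.6266, 0.0727, 0.178]
ee_rot: [0.654, 0.756, 0.0, 0.0]
contact_force: [0.0, 1.1, -1.4]
width: 0.0253
grip_force: 60.5
time_s: 18.95
eef_pos: [0.6271, 0.0727, 0.2391]
ee_rot: [0.654, 0.756, 0.001, 0.001]
contact_force: [0.4, 0.1, -2.3]
width: 0.0249
grip_force: 60.5
time_s: 19.45
eef_pos: [0.6264, 0.0727, 0.2363]
ee_rot: [0.654, 0.756, -0.0, -0.0]
contact_force: [-0.0, -0.5, -1.2]
width: 0.025
grip_force: 60.5
joint [[0.6204, 0.108, 0.1817], [0.6207, 0.1064, 0.1823], [0.6208, 0.1055, 0.185], [0.621, 0.1043, 0.1869], [0.6212, 0.1025, 0.1866], [0.6214, 0.1015, 0.1887], [0.6216, 0.1001, 0.1898]] shaft [[0.6163, 0.1365, 0.1812], [0.617, 0.1315, 0.1826], [0.6177, 0.1265, 0.1834], [0.6186, 0.1209, 0.1816], [0.6193, 0.1158, 0.1832]]
```

View pics/c7.png

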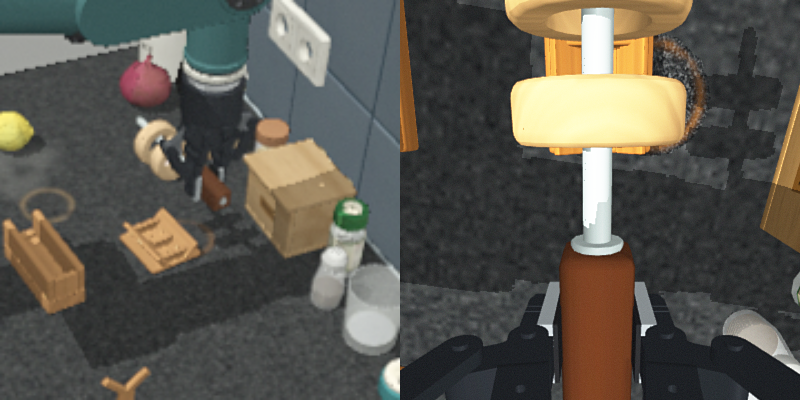

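Both rings hang on the shaft and the rack is empty. I'll carry them smoothly to above the stand.

```bash
python3 -m inch '{"linear":[[-0.004,-0.007,0],[-0.011,-0.019,0],[-0.021,-0.0365,0],[-0.0335,-0.058,0],[-0.0475,-0.0825,0]],"twist":[[0,0,-0.005],[0,0,-0.012],[0,0,-0.022],[0,0,-0.033],[0,0,-0.045]]}' -
python3 -m inch '{"linear":[[-0.014,-0.0243,0],[-0.028,-0.0485,0],[-0.042,-0.0728,0],[-0.056,-0.097,0],[-0.07,-0.1213,0]],"twist":[[0,0,-0.013],[0,0,-0.026],[0,0,-0.039],[0,0,-0.053],[0,0,-0.067]]}' -
python3 -m inch '{"linear":[[-0.014,-0.0243,0],[-0.028,-0.0485,0],[-0.04,-0.0693,0],[-0.05,-0.0867,0],[-0.0575,-0.0997,0]],"twist":[[0,0,-0.013],[0,0,-0.026],[0,0,-0.039],[0,0,-0.053],[0,0,-0.067]]}' -
python3 -m inch '{"linear":[[-0.007,-0.012,0],[-0.012,-0.021,0],[-0.015,-0.026,0],[-0.016,-0.028,0],[-0.016,-0.028,0]],"twist":[[0,0,0],[0,0,0],[0,0,0],[0,0,0],[0,0,0]]}' -
python3 -m inch '{"linear":[[0,0,0],[0,0,0],[0,0,0],[0,0,0],[0,0,0]],"twist":[[0,0,0],[0,0,0],[0,0,0],[0,0,0],[0,0,0]]}' -
python3 - <<'E'
from h import *
snap('wrist','w8.png');s=env.read_state();print(s['eef_pos'],s['ee_rot'])
P,_=cloud('wrist')
print('joint',P[235:266:5,317].round(4).tolist(),'shaft',P[170:230:16,317].round(4).tolist())
b=P[0:230,200:440].reshape(-1,3);b=b[(b[:,2]>.172-.004)&(b[:,2]<.22)]
for o in(.02,-.02):
  m=abs(b[:,0]-(.4378+o))<.006;print(np.sort(b[m][:,1])[[0,-1]] if m.any() else 0)
b=P[0:230,200:440].reshape(-1,3);m=(b[:,2]>.15)&(abs(b[:,0]-.4378)>.013)&(abs(b[:,0]-.4378)<.022);print('ring y hist',np.histogram(b[m][:,1],bins=np.arange(-.22,-.09,.005)))
E
```

```text
time_s: 20.05
eef_pos: [0.5781, -0.0111, 0.237]
ee_rot: [0.671, 0.741, -0.0, 0.0]
contact_force: [0.2, -0.5, -2.0]
width: 0.025
grip_force: 60.4
time_s: 20.55
eef_pos: [0.5076, -0.1328, 0.2372]
ee_rot: [0.696, 0.718, -0.0, 0.0]
contact_force: [0.5, -1.0, -2.2]
width: 0.0249
grip_force: 60.4
time_s: 21.05
eef_pos: [0.45, -0.2324, 0.2372]
ee_rot: [0.72, 0.694, -0.0, 0.0]
contact_force: [-0.1, 0.1, -1.8]
width: 0.0251
grip_force: 60.4
time_s: 21.55
eef_pos: [0.4357, -0.2587, 0.2369]
ee_rot: [0.719, 0.695, 0.0, -0.0]
contact_force: [0.5, -1.2, -1.7]
width: 0.0249
grip_force: 60.4
time_s: 22.05
eef_pos: [0.4357, -0.2587, 0.2369]
ee_rot: [0.719, 0.695, 0.0, 0.0]
contact_force: [-0.2, -0.5, -1.7]
width: 0.0248
grip_force: 60.4
[ 0.43566111 -0.25872472  0.23690517] [7.18951082e-01 6.95060673e-01 4.61300288e-05 1.33174063e-05]
joint [[0.436, -0.2227, 0.1836], [0.436, -0.2245, 0.1836], [0.4359, -0.2257, 0.1854], [0.4359, -0.2267, 0.1875], [0.4358, -0.2282, 0.1884], [0.4358, -0.2294, 0.19], [0.4358, -0.2306, 0.1915]] shaft [[0.4368, -0.2005, 0.1838], [0.4366, -0.2059, 0.1826], [0.4364, -0.211, 0.1843], [0.4362, -0.2169, 0.1827]]
[-0.1931205  -0.15275378]
[-0.19211996 -0.15011128]
ring y hist (array([   0,    0,    0,    0,    0,  423,  945,  992, 1006,  390,    0,
          0,  336, 1838,   79,    0,    0,    0,    0,    0,    0,    0,
          0,    0,    0]), array([-0.22 , -0.215, -0.21 , -0.205, -0.2  , -0.195, -0.19 , -0.185,
       -0.18 , -0.175, -0.17 , -0.165, -0.16 , -0.155, -0.15 , -0.145,
       -0.14 , -0.135, -0.13 , -0.125, -0.12 , -0.115, -0.11 , -0.105,
       -0.1  , -0.095]))
```

The near ring spans y −.193 to −.173 and the far ring −.157 to −.137. The fork faces are at −.212 and −.120, so the rings fit between them. Lowering.

```bash
python3 -m inch '{"linear":[[0,0,-0.008],[0,0,-0.02],[0,0,-0.035],[0,0,-0.05],[0,0,-0.06]],"twist":[[0,0,0],[0,0,0],[0,0,0],[0,0,0],[0,0,0]]}' -
python3 -m inch '{"linear":[[0,0,-0.01],[0,0,-0.02],[0,0,-0.028],[0,0,-0.034],[0,0,-0.036]],"twist":[[0,0,0],[0,0,0],[0,0,0],[0,0,0],[0,0,0]]}' -
python3 -m inch '{"linear":[[0,0,-0.001],[0,0,-0.002],[0,0,-0.003],[0,0,-0.003],[0,0,-0.003]],"twist":[[0,0,0],[0,0,0],[0,0,0],[0,0,0],[0,0,0]]}' -
```

```text
time_s: 22.6
eef_pos: [0.4348, -0.2582, 0.1744]
ee_rot: [0.719, 0.695, -0.0, -0.002]
contact_force: [0.5, 0.2, -1.9]
width: 0.0253
grip_force: 60.4
time_s: 23.1
eef_pos: [0.4354, -0.2587, 0.1402]
ee_rot: [0.719, 0.695, -0.0, -0.0]
contact_force: [0.7, 0.2, -2.1]
width: 0.0246
grip_force: 60.4
time_s: 23.6
eef_pos: [0.4357, -0.2589, 0.1381]
ee_rot: [0.719, 0.695, 0.0, 0.0]
contact_force: [0.0, -0.1, -2.3]
width: 0.0249
grip_force: 60.4
```

```bash
python3 -m inch '{"linear":[[0,0,-0.0005],[0,0,-0.001],[0,0,-0.0015],[0,0,-0.0015],[0,0,-0.0015]],"twist":[[0,0,0],[0,0,0],[0,0,0],[0,0,0],[0,0,0]]}' -
python3 -m inch '{"linear":[[0,0,-0.0005],[0,0,-0.001],[0,0,-0.001],[0,0,-0.001],[0,0,-0.001]],"twist":[[0,0,0],[0,0,0],[0,0,0],[0,0,0],[0,0,0]]}' -
```

```text
time_s: 24.1
eef_pos: [0.4356, -0.2589, 0.1369]
ee_rot: [0.719, 0.695, 0.0, 0.0]
contact_force: [-0.8, 0.0, 2.8]
width: 0.0246
grip_force: 60.9
time_s: 24.6
eef_pos: [0.4357, -0.2589, 0.1367]
ee_rot: [0.719, 0.695, 0.0, 0.0]
contact_force: [-3.2, 0.9, 8.5]
width: 0.0247
grip_force: 61.7
```

```bash
python3 -m inch '{"linear":[[0,0,0.001],[0,0,0.001],[0,0,0.001],[0,0,0.001],[0,0,0.001]],"twist":[[0,0,0],[0,0,0],[0,0,0],[0,0,0],[0,0,0]]}' -
python3 -m inch '{"linear":[[0,0,0],[0,0,0],[0,0,0],[0,0,0],[0,0,0]],"twist":[[0,0,0],[0,0,0],[0,0,0],[0,0,0],[0,0,0]]}' 0.06
python3 -m inch '{"linear":[[0,0,0.01],[0,0,0.03],[0,0,0.06],[0,0,0.1],[0,0,0.14]],"twist":[[0,0,0],[0,0,0],[0,0,0],[0,0,0],[0,0,0]]}' -
python3 -m inch '{"linear":[[0,0.02,0],[0,0.05,0],[0,0.06,0],[0,0.06,0],[0,0.06,0]],"twist":[[0,0,0],[0,0,0],[0,0,0],[0,0,0],[0,0,0]]}' -
python3 - <<'E'
from h import *
snap('wrist','w9.png');snap('side','s9.png')
p=cv2.imread('pics/s9.png')[230:410,250:450];w=cv2.imread('pics/w9.png')
cv2.imwrite('pics/c9.png',np.hstack([cv2.resize(p,(400,360)),cv2.resize(w[:,100:580],(400,400))[:360]]))
P,_=cloud('wrist');s=env.read_state();print(s['eef_pos'])
q=P.reshape(-1,3);m=(abs(q[:,0]-.4365)<.03)&(q[:,2]>.06)&(q[:,2]<.11)&(q[:,1]>-.32)&(q[:,1]<-.07);q=q[m]
h=q[q[:,1]<-.232];print('handle',h.min(0),h.max(0),np.median(h[:,2]));t=q[q[:,2]>.075];print('tip',t[t[:,1].argmax()])
E
```

```text
time_s: 25.1
eef_pos: [0.4357, -0.2589, 0.1368]
ee_rot: [0.719, 0.695, 0.0, 0.0]
contact_force: [-1.9, 1.0, 4.7]
width: 0.0253
grip_force: 61.3
time_s: 25.6
eef_pos: [0.4356, -0.2588, 0.1362]
ee_rot: [0.719, 0.695, 0.0, -0.0]
contact_force: [-0.5, 0.0, 0.6]
width: 0.0604
grip_force: 0.0
time_s: 26.1
eef_pos: [0.4353, -0.2586, 0.2783]
ee_rot: [0.719, 0.695, 0.0, 0.0]
contact_force: [-0.1, -0.2, 0.5]
width: 0.0597
grip_force: 0.0
time_s: 26.6
eef_pos: [0.4356, -0.1992, 0.2766]
ee_rot: [0.719, 0.695, -0.0, 0.0]
contact_force: [0.9, -0.4, 0.7]
width: 0.0602
grip_force: 0.0
[ 0.43559177 -0.19960009  0.2762657 ]
handle [ 0.42064639 -0.29815403  0.07189415] [ 0.44825616 -0.23200496  0.09374655] 0.09149417027453605
tip [ 0.43834967 -0.09899216  0.07878426]
```

View pics/c9.png

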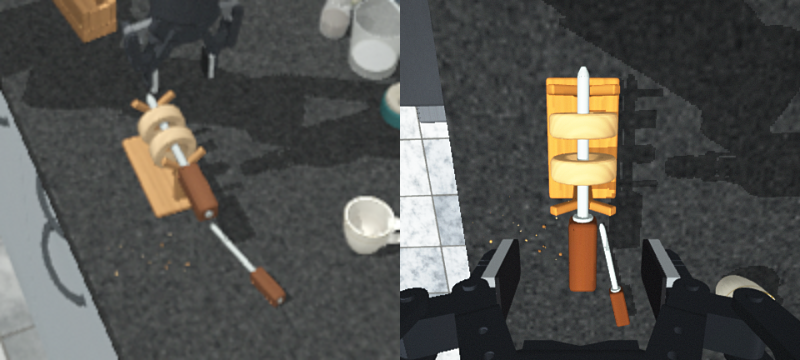

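The skewer lies in both forks, with the rings at (583,125) and (583,168) hanging between them. The gripper is clear, so I'm handing in.

```bash
python3 -c "
from rig import env
print(env.job_done())"
```

```text
the job is handed in; nothing more can be done
None
```

The skewer now lies level across both forks of the stand with the two rings hanging on its shaft between them; the gripper is clear and I handed the job in about 27 s into the 67 s limit.

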